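Gauge the emery block and hang it up

ROBOT

A 6-joint arm with a two-finger parallel gripper is mounted at the origin on the work surface. World frame = base frame: x ahead of the robot, y to its left, z up, the work surface at z = 0. Lengths are in m, angles in rad, forces in N, time in s.
With the tool pointing down it reaches from about 0.25 to 0.725 m from the base axis. Payload 4 kg.
Tool frame: the origin (TCP) lies midway between the tips of the shut fingers; the grasp point (between the pads) lies 19 mm behind it; z points along the fingers, y is the line along which they close (so a half turn about z gives the same grasp; the last joint's range is limited). The gripper opens to 85 mm and grips with 20 to 120 N. Pads are 22 mm wide; open, the fingers measure 114 mm over their backs; the gripper's body (76 mm by 85 mm) begins 54 mm behind the grasp point. The pads swing forward as they close: fully open they stand 13 mm farther back than shut.
Start: joints at [1.206, 0.241, 0.005, 1.335, 0, 1.571], TCP at [0.178, 0.467, 0.231] pointing down, gripper open.
Joint ranges: [-2.72, 2.72], [-1.05, 1.87], [-1.09, 1.28], [-1.99, 2.15], [-1.42, 1.44], [-3.14, 3.14]. Speed limits (rad/s): [2.79, 2.79, 3.14, 3.14, 3.14, 3.14].

INTERFACE

Orientations are given as a rotation vector (axis times angle).
In Python, from plant import robot, solver, readout, vision gives the robot as it stands. Calls block until the motion is done:
- robot.goto(position, orientation): joint-space move of the TCP to a pose.
- robot.line_to(position, v=0.15, attitude=None, until_force=None): straight line of the TCP; attitude=None keeps the orientation; v is the mean speed in m/s. With until_force (N) it stops when the force on the tool has changed by that much, and returns True; else False.
- robot.movej(angles): joint-space move.
- robot.gripper_to(opening, effort=None): finger opening in m; effort is the grip in N (None keeps the last); returns when the fingers have stopped.
- robot.dwell(seconds).
- solver.ik(position, orientation): joint angles nearest the present ones, or None.
- readout.read_state(): the state.
- vision.capture(name): name is "side" or "top" or "wrist"; returns the picture (480x640x3 uint8, red, green, blue); there is no depth.
- vision.get_calibration(name): a dict with "camera_matrix" (3x3 intrinsics, pixels), "D" ([k1, k2, p1, p2, k3] as OpenCV has them; the pictures are not rectified), "R" (3x3) and "t" (3): a world point X has camera coordinates R X + t; the wrist camera has in their place "T_tool_cam" (4x4, takes a point from camera to tool coordinates, whose origin is the TCP and whose axes are the flange's). Camera axes: x right, y down, z forward; pixel columns grow to the right and rows downward; lengths in m; the calibration is good to about 2 mm. A picture is of the moment at which its call begins: read the wrist's pose just before it. get_calibration takes no time and is no camera call.
A pose or a line that the arm cannot do raises robot.MotionError and nothing moves.
- robot.job_done(): hands the job in; it is judged then, once.
The state is a dict: "t": time; "qpos": joint angles; "joint_vel": joint speeds; "joint_efforts": joint torques, N m; "tcp_pos": TCP position; "ee_rot": TCP orientation; "ft_force": force on the tool from outside, world axes, zero at the start; "moment": the same for the moment, N m; "width": finger opening in m; "gripper_force": force on a finger pad.
Only numpy, scipy, OpenCV 4.12 (cv2) and the standard library are available. Lean on these libraries where they do the work, as an engineer would, in place of code of your own. Each camera call takes 0.05 s, during which the arm holds its last target. There are 200 camera calls.

TASK

Check the bow-handled emery block for wear: push it along the gauge's bed until it is fully home against the end stops, then press the gauge's black knob down until its sprung foot rests firmly on the block, hold it so for about a second, and let the foot spring back up. Then take the block out by its steel bow handle and hang it by that handle on the hook of the stand, near the middle of the handle, so that it hangs free and still. Leave the mallet and the small steel block that lie nearby where they are.

Things in the scene. Friction and masses are not known exactly. Their poses are not given: they have to be found in the camera images.
- block: Emery block: light-wood slab, dark underside, 110 (its x) x 140 (its y) x 28 mm, about 0.35 kg, with a steel bow handle on top. Origin: centre of its underside; z up. It starts on the gauge's bed, in the mouth of the channel, 50 to 80 mm short of home, square to it within the play. It must be drawn back 50 mm from home, clear of the gauge's arm, before it can be lifted out.
- bow (a point): Middle of the level bar of the bow, on the bar's centre line, 88 mm above the block's underside. The bow is 10 mm round bar, upright in the block's y-z plane at x = 0: uprights at y = -62 and +62 mm joined by the straight bar along y. Clear opening under the bar: 114 mm wide, 55 mm high.
- gauge: Thickness gauge, fixed, left or right of the hook stand. Origin on the table under the centre of the home block; x: the way the block is pushed (roughly away from the robot). Bed 170 mm wide, 10 mm high, x = -130 to +105 mm; fences with inner faces at y = -73 and +73 mm, 24 mm high, x = -120 to +55. Grey column at x = 90, 128 mm high, with an arm at 72 to 88 mm height reaching back to x = 24.
- stops (a point): Point midway between the gauge's two stop pins (12 mm thick, 26 mm high, at y = -50 and +50 mm), on the bed, where the block's front face rests when home: x = 55 mm in the gauge's frame, 10 mm above the table. The home block's origin is then over the gauge's origin (3 mm side play).
- plunger_top (a point): Centre of the top face of the black round knob (28 mm diameter, 15 mm thick) on the gauge's vertical slide, at x = 38 mm, y = 0 in the gauge's frame; 128 mm above the table when up. The slide carries a foot of 16 mm diameter at its lower end, whose underside is 72 mm below this point.
- plunger (a joint): Travel of the sprung foot in m: 0 up, growing as the knob is pressed down, at most 0.024. Foot meets a home block at 0.018 (its underside is then 38 mm above the table). Spring: about 3 N to start, about 7.5 N at 0.018; it returns by itself. Pressed on, the knob alone sinks up to 6 mm further on a stiff overtravel spring (9 N, rising 1.5 N per mm) while the foot presses on the block.
- hook: Hook stand, fixed. Origin on the table under the middle of the hook's saddle; z up. Dark base 120 x 120 x 12 mm centred at x = 85 mm; 14 mm post at x = 105; from its top a 10 mm round bar comes along -x (roughly towards the robot) 231 mm high, dips into a level saddle and turns up to a tip. Nothing rises above 234 mm.
- saddle (a point): Middle of the hook's saddle, on top of the bar, 215 mm above the table (bar underside 205 mm). The level saddle runs along the hook's x from -28 to +26 mm; the upturned tip ends at x = -41 mm, 234 mm high. The block hangs here, its y axis across the hook's x, by the middle of its bow.
- mallet: Bystander: wooden mallet about 200 mm long lying on the table between gauge and hook stand, 50 mm high.
- bench_block: Bystander: flat steel block 60 x 60 x 20 mm in the middle, near the robot.
Not all that is in view belongs to the job. Leave any yellow look-alike of the block alone.

How it is judged:
By the outcome, as a careful person would: the job done as asked, in the order asked, and still so for the second after the job is handed in, with the robot touching nothing.
It also fails if it takes over 72 s, if anything falls off the work surface, if the arm or the gripper's body presses on something with over 40 N, if the wrist force passes 120 N, or if a joint passes its speed limit or range.

## Working session

There is one attempt and no reset: what is moved stays moved. The work goes in short steps, each a Python script; the robot and the scene stay as the last script left them, time stands still between calls to the robot, and variables do not carry over. Pictures are saved under pics/ and viewed, at most 14 in all, crops included, and the job is handed in when it is done.

```bash
ls; mkdir -p pics
python3 - <<'E'
from plant import robot, solver, readout, vision
import cv2, numpy as np
for n in ("side","top"):
    im=vision.capture(n); cv2.imwrite(f"pics/{n}0.png",im[:,:,::-1])
    c=vision.get_calibration(n); print(n,c)
print(vision.get_calibration("wrist"))
s=readout.read_state(); print(s)
E
```

```text
pics
side {'camera_matrix': array([[581.53828682,   0.        , 317.21184   ],
       [  0.        , 581.53828682, 234.07281109],
       [  0.        ,   0.        ,   1.        ]]), 'D': array([-0.04983472,  0.        ,  0.        ,  0.        ,  0.        ]), 'R': array([[ 0.82921585, -0.55892761, -0.00100301],
       [-0.27082804, -0.40022496, -0.87548395],
       [ 0.48893072,  0.72623681, -0.48324615]]), 't': array([-0.42514613,  0.27416503,  0.76709693])}
top {'camera_matrix': array([[550.98403817,   0.        , 315.57776426],
       [  0.        , 550.98403817, 232.75693775],
       [  0.        ,   0.        ,   1.        ]]), 'D': array([-0.07884004,  0.        ,  0.        ,  0.        ,  0.        ]), 'R': array([[-0.16234106, -0.98671792, -0.00575534],
       [-0.96415029,  0.15986347, -0.21179683],
       [ 0.20990379, -0.02883431, -0.97729677]]), 't': array([0.06051574, 0.52128184, 0.96638309])}
{'camera_matrix': array([[420.71435543,   0.        , 314.82413331],
       [  0.        , 420.71435543, 240.9733989 ],
       [  0.        ,   0.        ,   1.        ]]), 'D':
[... 402 characters left out ...]

         1.00000000e+00]])}
{'t': 0.1, 'qpos': array([ 1.20594646e+00,  2.41335138e-01,  3.88555247e-03,  1.33522098e+00,
       -6.24517862e-05,  1.57078092e+00]), 'joint_vel': array([ 0.00046606, -0.00309004,  0.00290063, -0.00017775,  0.00025827,
        0.00010333]), 'joint_efforts': array([-5.89590873e-04, -3.73138797e+01,  2.53010362e+01,  1.08473108e-02,
       -6.44305464e-05,  1.45624057e-06]), 'tcp_pos': array([0.17822199, 0.46655765, 0.23051339]), 'ee_rot': array([-5.69856713e-01, -3.08919225e+00,  2.91273627e-03]), 'ft_force': array([0.1541457 , 1.32542702, 0.96805379]), 'moment': array([ 0.00204342,  0.0120406 , -0.06037577]), 'gripper_force': 0.0, 'width': 0.08564307630625902}
```

View pics/side0.png

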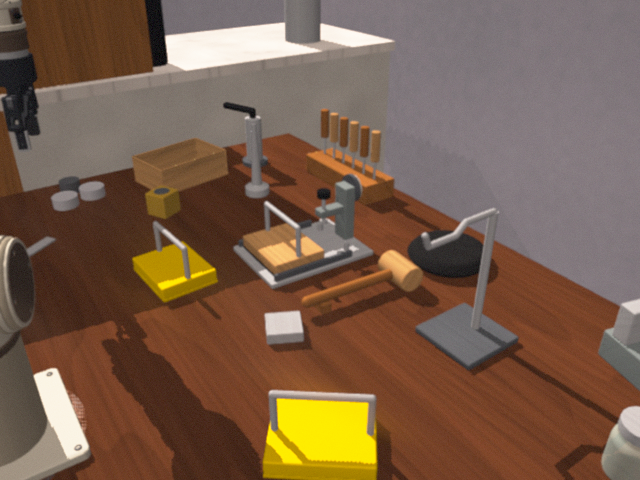

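View pics/top0.png

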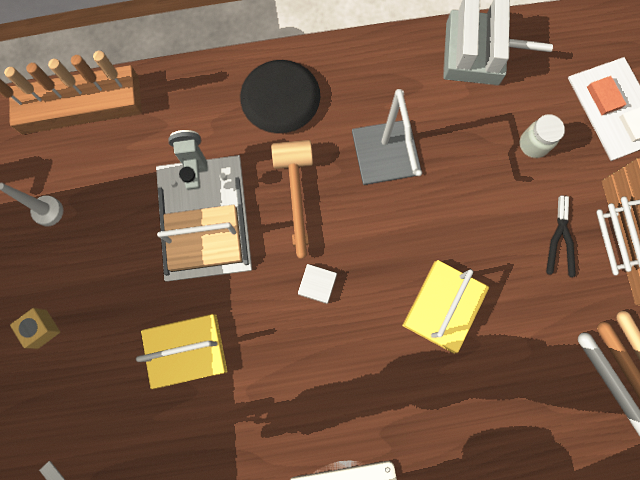

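Side view: the wood block sits on the gauge at about (283,250), with bar ends at (267,207) and (299,232). The knob is at (323,191), the hook tip at (427,238), and the hook base around (467,335). Top view: knob (187,174), bar (160,235)–(232,228), hook base corners near (352,130)–(420,178), hook tip (417,172). The two yellow look-alikes stand well clear of the gauge.

```bash
cat > h.py <<'E'
from plant import robot, solver, readout, vision
import cv2, numpy as np
from scipy.spatial.transform import Rotation as Ro
def cam(n,st=None):
    c=vision.get_calibration(n)
    if n=="wrist":
        T=np.eye(4);T[:3,:3]=Ro.from_rotvec(st["ee_rot"]).as_matrix();T[:3,3]=st["tcp_pos"]
        W=np.linalg.inv(T@c["T_tool_cam"]);R,t=W[:3,:3],W[:3,3]
    else: R,t=c["R"],c["t"]
    return c["camera_matrix"],c["D"],R,t
def ray(C,px):
    K,D,R,t=C
    p=cv2.undistortPoints(np.array([[px]],float),K,D)[0,0]
    d=R.T@np.array([p[0],p[1],1]);return -R.T@t,d/np.linalg.norm(d)
def plane(C,px,z):
    o,d=ray(C,px);return o+d*(z-o[2])/d[2]
def tri(obs):
    A=np.zeros((3,3));b=np.zeros(3);L=[ray(C,p) for C,p in obs]
    for o,d in L:
        P=np.eye(3)-np.outer(d,d);A+=P;b+=P@o
    X=np.linalg.solve(A,b)
    return X,max(np.linalg.norm((np.eye(3)-np.outer(d,d))@(X-o)) for o,d in L)
def proj(C,X):
    K,D,R,t=C
    return cv2.projectPoints(np.array(X,float).reshape(-1,3),cv2.Rodrigues(R)[0],t,K,D)[0][:,0]
def down(psi): # tool z down, tool x axis at heading psi
    c,s=np.cos(psi),np.sin(psi)
    return Ro.from_matrix(np.array([[c,s,0],[s,-c,0],[0,0,-1]])).as_rotvec()
E
python3 - <<'E'
from h import *
np.set_printoptions(precision=4,suppress=True)
S,T=cam("side"),cam("top")
for n,a,b in [("knob",(323,190),(187,173)),("barL",(267,207),(160,235)),("barR",(299,232),(232,228)),("tip",(427,236),(417,172)),("posttop",(494,212),(399,93)),]:
    print(n,*tri([(S,a),(T,b)]))
print("bed top",[plane(T,p,.01)[:2] for p in [(156,167),(240,156),(251,270),(166,280)]])
print("base side",[plane(S,p,.012)[:2] for p in [(417,333),(462,307),(517,341),(471,364)]])
print("base top",[plane(T,p,.012)[:2] for p in [(352,130),(364,184),(420,175)]])
print(Ro.from_rotvec(readout.read_state()["ee_rot"]).as_matrix())
E
```

```text
knob [0.6525 0.185  0.1273] 0.0009234346511701503
barL [0.5602 0.2542 0.0865] 0.0005711929621935134
barR [0.5518 0.1219 0.0907] 0.0019777270769098746
tip [ 0.5598 -0.1954  0.2258] 0.0014244908993158148
posttop [ 0.6983 -0.1942  0.2232] 0.0003557782392306553
bed top [array([0.7202, 0.2682]), array([0.7146, 0.0976]), array([0.4822, 0.1074]), array([0.4894, 0.2719])]
base side [array([ 0.6053, -0.1538]), array([ 0.7189, -0.1447]), array([ 0.7242, -0.2602]), array([ 0.6222, -0.2562])]
base top [array([ 0.7316, -0.1338]), array([ 0.6153, -0.137 ]), array([ 0.6156, -0.2504])]
[[-0.9342  0.3568 -0.0006]
 [ 0.3568  0.9342 -0.0018]
 [-0.0001 -0.0019 -1.    ]]
```

Run:
```python
from h import *
import pickle
V={}
for n,p in [("g1",(.47,.23,.25)),("g2",(.47,.14,.27)),("k1",(.45,-.15,.30)),("k2",(.45,-.25,.27))]:
    robot.goto(np.array(p),down(np.pi)); 
    st=readout.read_state(); im=vision.capture("wrist"); V[n]=(im,st)
    cv2.imwrite(f"pics/{n}.png",im[:,:,::-1])
pickle.dump(V,open("v.pkl","wb")); print(st["t"],st["qpos"],st["tcp_pos"])
a=np.hstack([cv2.resize(V[n][0],(400,300)) for n in("g1","g2")]);b=np.hstack([cv2.resize(V[n][0],(400,300)) for n in("k1","k2")])
cv2.imwrite("pics/mosaic.png",np.vstack([a,b])[:,:,::-1])
```

```text
3.7417 [-5.06670228e-01  2.58938235e-01  1.27384443e-01  1.44091174e+00
  4.80885210e-04 -5.06847890e-01] [ 0.4501092  -0.24964154  0.26924427]
```

View pics/mosaic.png

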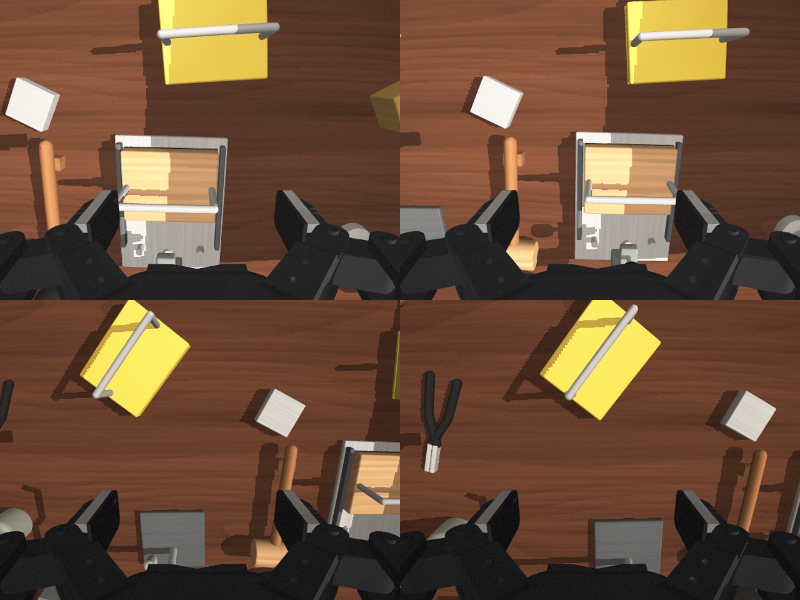

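Wrist mosaic: the block and bar are fully visible in g1/g2 (bar at about (120–215,205) in the g1 quarter), but the gripper hides the knob and hook. I'll look again with the camera on the far side.

Run:
```python
from h import *
import pickle
V=pickle.load(open("v.pkl","rb"))
for n,p in [("K2",(.50,-.24,.32)),("K1",(.50,-.14,.32)),("G2",(.53,.14,.27)),("G1",(.53,.23,.27))]:
    robot.goto(np.array(p),down(0)); 
    st=readout.read_state(); im=vision.capture("wrist"); V[n]=(im,st)
pickle.dump(V,open("v.pkl","wb")); print(st["t"],st["qpos"],st["tcp_pos"])
a=np.hstack([cv2.resize(V[n][0],(400,300)) for n in("G1","G2")]);b=np.hstack([cv2.resize(V[n][0],(400,300)) for n in("K1","K2")])
cv2.imwrite("pics/mosaic2.png",np.vstack([a,b])[:,:,::-1])
```

```text
12.3 [ 4.11495598e-01  3.89580687e-01  3.11559874e-01  1.49347162e+00
 -3.98038836e-04 -2.73223543e+00] [0.52971334 0.23104065 0.26960565]
```

View pics/mosaic2.png

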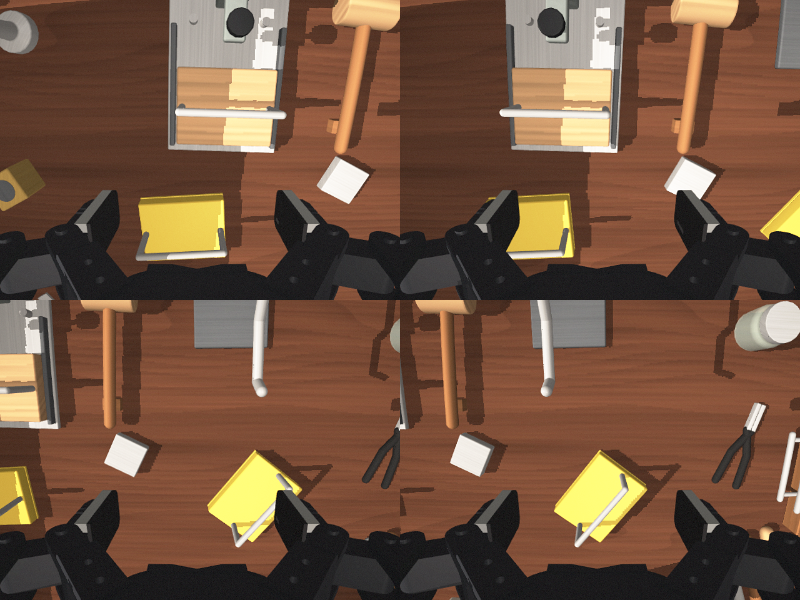

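Mosaic 2 (quarters, full-resolution pixels are ×1.6): knob at (240,25) in G1 and (150,22) in G2. Bar runs (178,112)–(284,115) in G1. In K1 the hook's tip is near (261,90) with its bar going up to (262,0). All needed points are visible in both views.

```bash
cat > m.py <<'E'
from h import *
import pickle
np.set_printoptions(precision=4,suppress=True)
V=pickle.load(open("v.pkl","rb"))
def blob(n,roi,f):
    x0,y0,x1,y1=roi;im=V[n][0][y0:y1,x0:x1];hsv=cv2.cvtColor(im,cv2.COLOR_RGB2HSV)
    m=f(hsv).astype(np.uint8)*255;m=cv2.morphologyEx(m,cv2.MORPH_OPEN,np.ones((3,3)))
    c=max(cv2.findContours(m,0,2)[0],key=cv2.contourArea);return c+np.array([x0,y0])
black=lambda h:h[...,2]<50
steel=lambda h:(h[...,1]<40)&(h[...,2]>95)
C={n:cam("wrist",V[n][1]) for n in V}
vis=[]
K={}
for n,r in [("G1",(345,0,420,80)),("G2",(200,0,285,80))]:
    c=blob(n,r,black);K[n]=cv2.minEnclosingCircle(c);print(n,"knob",K[n],cv2.contourArea(c))
    cv2.drawContours(V[n][0],[c],-1,(255,0,0),1)
print("knob",tri([(C[n],K[n][0]) for n in K]))
B={}
for n,r in [("G1",(270,155,470,205)),("G2",(150,155,345,205))]:
    c=blob(n,r,steel);cv2.drawContours(V[n][0],[c],-1,(255,0,0),1)
    p=c[:,0];m=np.zeros((480,640),np.uint8);cv2.drawContours(m,[c],-1,255,-1)
    x=np.arange(p[:,0].min(),p[:,0].max()+1);
    ys=np.array([np.nonzero(m[:,i])[0].mean() for i in x]); w=np.array([(m[:,i]>0).sum() for i in x]);ok=abs(w-np.median(w))<=3
    k=np.polyfit(x[ok],ys[ok],1);e=(x.min(),x.max())
    B[n]=[(i,np.polyval(k,i)) for i in e];print(n,"bar",B[n],np.median(w))
L=tri([(C[n],B[n][0]) for n in B]);R=tri([(C[n],B[n][1]) for n in B]);print("bar L R",L,R,"len",np.linalg.norm(L[0]-R[0]),"mid",(L[0]+R[0])/2, "y dir heading-90",np.degrees(np.arctan2(*(L[0]-R[0])[1::-1]))-90)
for n,r in [("K1",(385,0,445,165)),("K2",(205,0,270,165))]:
    c=blob(n,r,steel);cv2.drawContours(V[n][0],[c],-1,(255,0,0),1)
    m=np.zeros((480,640),np.uint8);cv2.drawContours(m,[c],-1,255,-1)
    B[n]={y:(np.nonzero(m[y])[0].mean(),y) for y in (20,40,60,80,100,120) if m[y].any()}
    B[n]["end"]=tuple(c[c[:,0,1].argmax(),0]);print(n,B[n],[(m[y]>0).sum() for y in (20,40,60,80,100,120,140)])
cv2.imwrite("pics/seg.png",np.vstack([np.hstack([V[a][0][0:240,x:x+320] for a,x in p]) for p in [(("G1",220),("G2",100)),(("K1",250),("K2",80))]])[:,:,::-1])
E
python3 m.py
```

```text
G1 knob ((375.0, 50.0), 14.4223051071167) 87.0
G2 knob ((250.0, 46.0), 17.691905975341797) 128.0
knob (array([0.6532, 0.1856, 0.0833]), np.float64(0.001602025149127965))
G1 bar [(np.int64(280), np.float64(178.47306192419614)), (np.int64(458), np.float64(183.9944941628678))] 13.0
G2 bar [(np.int64(159), np.float64(179.5912483386395)), (np.int64(338), np.float64(183.7806138215844))] 12.0
bar L R (array([0.5594, 0.2552, 0.0984]), np.float64(3.1883840926558374e-05)) (array([0.5554, 0.1209, 0.0952]), np.float64(3.0651698583301603e-06)) len 0.1344001758760552 mid [0.5574 0.1881 0.0968] y dir heading-90 -1.7014410006066356
K1 {20: (np.float64(406.5), 20), 40: (np.float64(406.0), 40), 60: (np.float64(406.0), 60), 80: (np.float64(413.0), 80), 100: (np.float64(412.0), 100), 120: (np.float64(412.0), 120), 'end': (np.int64(415), np.int64(154))} [np.int64(44), np.int64(43), np.int64(43), np.int64(17), np.int64(17), np.int64(17), np.int64(20)]
K2 {20: (np.float64(239.0), 20), 40: (np.float64(240.0), 40), 60: (np.float64(240.5), 60), 80: (np.float64(236.0), 80), 100: (np.float64(237.0), 100), 120: (np.float64(239.0), 120), 'end': (np.int64(232), np.int64(154))} [np.int64(61), np.int64(59), np.int64(58), np.int64(17), np.int64(17), np.int64(17), np.int64(17)]
```

View pics/seg.png

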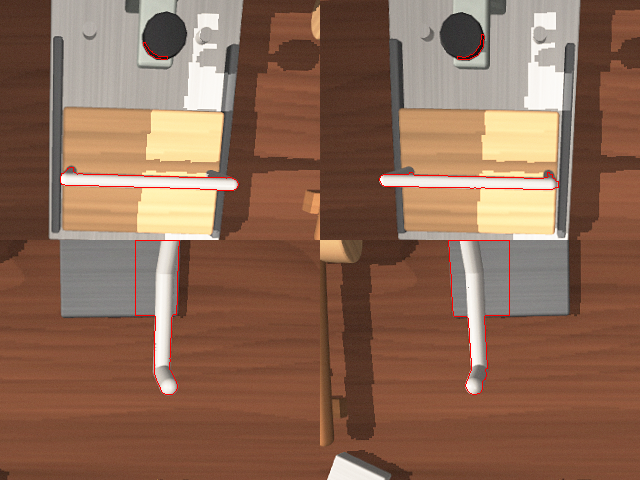

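Segmentation: bar outlines are clean. The knob disc centre is about (384,35) in full-resolution G1 and (242,36) in G2. The hook tip is about (418,146) in K1 and (234,146) in K2, but the base plate leaked into the hook's upper part, so there I use only rows 80–120.

```bash
cat > m2.py <<'E'
from m import *
print("----")
def knob(n,roi):
    c=blob(n,roi,lambda h:(h[...,2]<85)&(h[...,1]<90));return cv2.minEnclosingCircle(cv2.convexHull(c))
for n,r in [("G1",(357,8,412,62)),("G2",(212,8,270,64))]: print(n,knob(n,r))
S,T=cam("side"),cam("top")
for a in ((384,35),),:
    print("knob wrist",tri([(C["G1"],(384,35)),(C["G2"],(242,36))]),"all",tri([(C["G1"],(384,35)),(C["G2"],(242,36)),(S,(323,190)),(T,(187,173))]))
    print("pl",plane(C["G1"],(384,35),.128),plane(C["G2"],(242,36),.128))
# stop pins tops (z .036), left,right
for n,l,r in [("G1",(310,30),(425,33)),("G2",(207,33),(320,34))]:
    a,b=plane(C[n],l,.036),plane(C[n],r,.036);print("pins",a,b,(a+b)/2,np.degrees(np.arctan2(*(a-b)[1::-1]))-90)
print("tip",tri([(C["K1"],(418,146)),(C["K2"],(234,146))]))
for y in (80,100,120): print(y,*[plane(C[n],B[n][y],.210) for n in ("K1","K2")])
# fence top inner edges, z=.034
for n,q in [("G1",[(282,50),(281,228)]),("G2",[(165,46),(184,228)])]:
    a,b=[plane(C[n],p,.034) for p in q];print("fence",a,b,np.degrees(np.arctan2(*(a-b)[1::-1])))
E
python3 m2.py | sed -n '/----/,$p'
```

```text
----
G1 ((385.1628723144531, 34.71498489379883), 23.036903381347656)
G2 ((241.8029022216797, 34.97303009033203), 23.199893951416016)
knob wrist (array([0.6544, 0.1852, 0.1208]), np.float64(6.861683226271231e-05)) all (array([0.6531, 0.1852, 0.1267]), np.float64(0.0011909282571740025))
pl [0.6531 0.1863 0.128 ] [0.6529 0.184  0.128 ]
pins [0.675  0.2335 0.036 ] [0.6736 0.138  0.036 ] [0.6743 0.1858 0.036 ] -0.7984240712675899
pins [0.674 0.228 0.036] [0.6724 0.134  0.036 ] [0.6732 0.181  0.036 ] -0.9786525587523869
tip (array([ 0.5569, -0.1973,  0.2273]), np.float64(0.00013807024766991638))
80 [ 0.5934 -0.1965  0.21  ] [ 0.593  -0.1967  0.21  ]
100 [ 0.5824 -0.1965  0.21  ] [ 0.582  -0.1969  0.21  ]
120 [ 0.5712 -0.1971  0.21  ] [ 0.5709 -0.1976  0.21  ]
fence [0.6596 0.257  0.034 ] [0.5061 0.2604 0.034 ] -1.262801927681521
fence [0.6648 0.2648 0.034 ] [0.5067 0.2598 0.034 ] 1.8117111466691165
```

```bash
cat >> h.py <<'E'
hg=np.radians(-1.3); ux=np.array([np.cos(hg),np.sin(hg),0]); uy=np.array([-ux[1],ux[0],0])
G0=np.array([.615,.186,0])
def gp(x,y,z): return G0+x*ux+y*uy+np.array([0,0,z])
OG=down(hg-np.pi/2)
def say(m):
    s=readout.read_state();print(m,round(s["t"],2),s["tcp_pos"].round(4),s["ft_force"].round(2),"w",round(s["width"],4),round(s["gripper_force"],1))
E
python3 - <<'E'
from h import *
robot.goto(gp(-.15,0,.16),OG); robot.gripper_to(0); say("above")
robot.line_to(gp(-.15,0,.026),v=.2); say("low")
print(robot.line_to(gp(-.05,0,.026),v=.05,until_force=8)); say("pushed")
robot.dwell(.2); say("settle")
s=readout.read_state(); im=vision.capture("top"); cv2.imwrite("pics/push.png",cv2.resize(im[120:300,120:280],None,fx=3,fy=3)[:,:,::-1])
E
```

```text
above 14.52 [0.465  0.1894 0.16  ] [ 0.42  0.36 -0.09] w 0.0 0.0
low 15.33 [0.4658 0.1897 0.0267] [ 0.68  0.67 -0.05] w -0.0002 0.0
True
pushed 16.81 [0.5462 0.1877 0.025 ] [-0.63 -0.02 -0.15] w -0.0 0.1
settle 17.01 [0.5452 0.1875 0.0245] [-0.68  0.12 -0.02] w -0.0003 0.0
```

View pics/push.png

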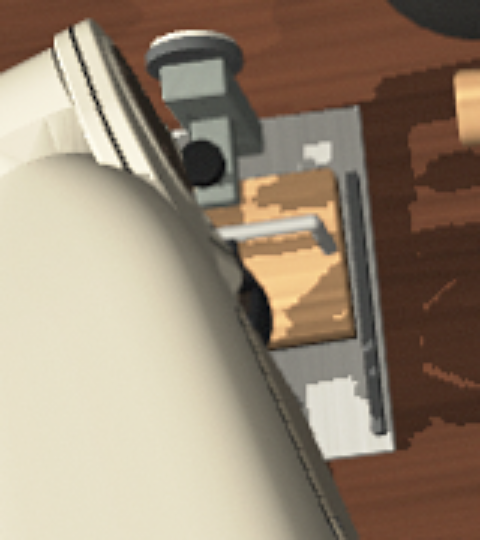

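Top view: the arm hides part of the gauge, but the block's front edge (crop (335,172)) is now under the gauge arm. The contact point matches the predicted 0.5455. I'll push again slowly to seat it firmly, then press the knob.

Run:
```python
from h import *
p=readout.read_state()["tcp_pos"]
print(robot.line_to(p+.012*ux,v=.012,until_force=12)); say("pushed"); 
p=readout.read_state()["tcp_pos"]
robot.line_to(p-.03*ux,v=.1)
p=readout.read_state()["tcp_pos"]
robot.line_to(np.array([p[0],p[1],.16]),v=.25)
robot.line_to(np.array([.653,.1852,.16]),v=.2); 
robot.dwell(.15); st=readout.read_state()
say("over knob")
print(robot.line_to(np.array([.653,.1852,.118]),v=.03,until_force=2)); say("contact")
```

```text
True
pushed 17.62 [0.5459 0.1872 0.0238] [-0.16  0.16 -0.91] w -0.0001 0.0
over knob 19.74 [0.652  0.1853 0.16  ] [-0.55  0.21 -0.1 ] w 0.0001 0.0
True
contact 20.77 [0.6528 0.1851 0.1255] [0.48 0.08 5.33] w -0.0 1.5
```

Run:
```python
from h import *
P=lambda z:np.array([.653,.1852,z])
for z in (.115,.109,.1065):
    robot.line_to(P(z),v=.03); robot.dwell(.1); say(z)
```

```text
0.115 21.37 [0.653  0.1852 0.1152] [-1.37 -0.63  6.04] w 0.0001 2.8
0.109 21.82 [0.6531 0.1852 0.1101] [-2.07 -0.62  9.08] w -0.0001 4.4
0.1065 22.17 [0.6532 0.1852 0.1084] [-3.06 -1.5  12.07] w -0.0002 5.7
```

Run:
```python
from h import *
P=lambda z:np.array([.653,.1852,z])
robot.line_to(P(.105),v=.03); say("press"); robot.dwell(.7); say("hold"); robot.dwell(.7);say("hold2")
robot.line_to(P(.135),v=.06); robot.line_to(P(.19),v=.25); say("up")
# grasp preparation: bar at home, offset -y
robot.goto(gp(0,-.036,.19),OG); robot.gripper_to(.05,60)
robot.dwell(.1); st=readout.read_state(); im=vision.capture("wrist"); cv2.imwrite("pics/pre.png",im[:,:,::-1])
im=vision.capture("side"); cv2.imwrite("pics/pre_s.png",cv2.resize(im[140:320,180:420],(800,600))[:,:,::-1])
import pickle; pickle.dump(st,open("pre.pkl","wb")); say("pre")
```

```text
press 22.42 [0.6533 0.1852 0.1073] [-3.84 -2.05 12.89] w -0.0001 6.5
hold 23.12 [0.6533 0.1852 0.1074] [-2.83 -0.73 12.76] w 0.0001 6.4
hold2 23.82 [0.6532 0.1852 0.1074] [-2.83 -1.44 13.38] w -0.0 6.4
up 24.83 [0.6537 0.1854 0.1911] [ 0.47 -1.08 -0.56] w 0.0003 0.0
pre 25.89 [0.6142 0.1501 0.19  ] [ 0.23 -0.07  0.34] w 0.0496 0.0
```

View pics/pre_s.png

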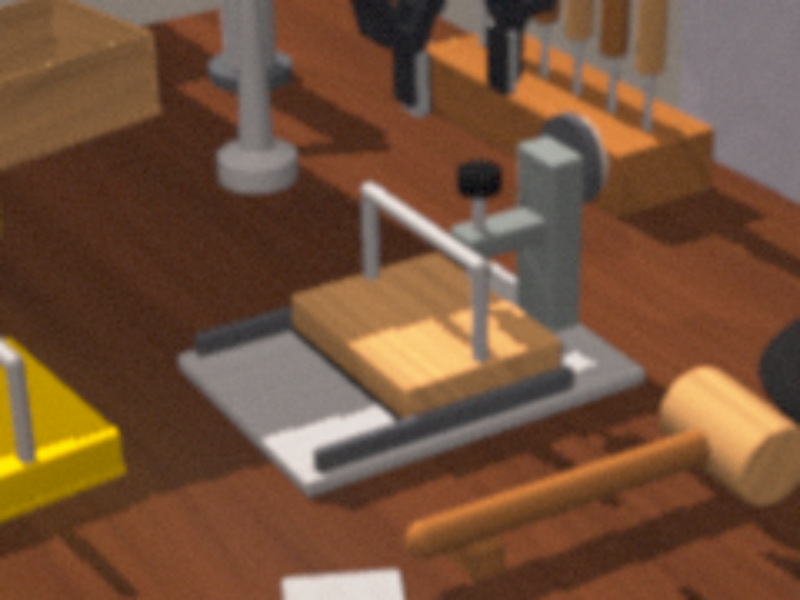

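View pics/pre.png

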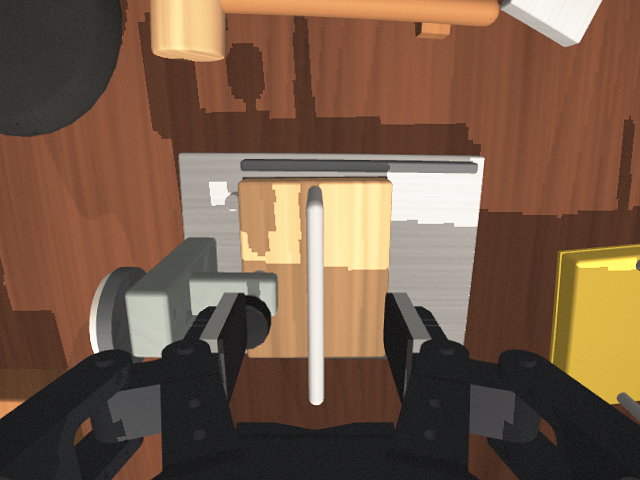

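Side crop: the block is home under the arm, with the knob up at (478,180). Wrist view: bar along column 316 from row 190 to 403, clear of the knob at (255,320). I'll check the bar position and grasp it off-centre on the −y side.

Run:
```python
from h import *
import pickle
C=cam("wrist",pickle.load(open("pre.pkl","rb")))
a,b=plane(C,(316,188),.098),plane(C,(317,404),.098);m=(a+b)/2
print(a,b,m,np.linalg.norm(a-b),np.degrees(np.arctan2(*(b-a)[1::-1]))-90)
assert abs(m[0]-.615)<.006 and abs(m[1]-.186)<.006
d=(m-G0)@ux; print("dx",d)
robot.line_to(gp(d,-.038,.19),v=.1)
print(robot.line_to(gp(d,-.038,.0785),v=.12,until_force=8)); say("down")
robot.gripper_to(0,80); say("grip")
robot.line_to(gp(d-.066,-.038,.0785),v=.07); say("drawn")
robot.line_to(gp(d-.066,-.038,.10),v=.05); say("lift")
robot.line_to(gp(d-.066,-.038,.239),v=.15); say("up")
robot.dwell(.15)
im=vision.capture("side"); cv2.imwrite("pics/lift.png",im[:,:,::-1])
```

```text
[0.61327279 0.11516979 0.098     ] [0.61571785 0.25553424 0.098     ] [0.61449532 0.18535202 0.098     ] 0.14038574606413806 -0.997956690704882
dx -0.0004898514533026908
False
down 27.22 [0.6144 0.1482 0.0795] [-0.5  -0.43 -0.44] w 0.0498 0.0
grip 27.68 [0.6141 0.1481 0.0793] [-0.27 -0.11  4.12] w 0.0075 78.1
drawn 28.77 [0.548  0.1497 0.0793] [ 1.59 -0.24  7.68] w 0.0073 78.9
lift 29.36 [0.5474 0.1494 0.0998] [ 0.24  0.15 -3.9 ] w 0.0074 77.9
up 30.43 [0.547  0.1493 0.2379] [-0.35  0.04 -2.53] w 0.007 77.9
```

View pics/lift.png

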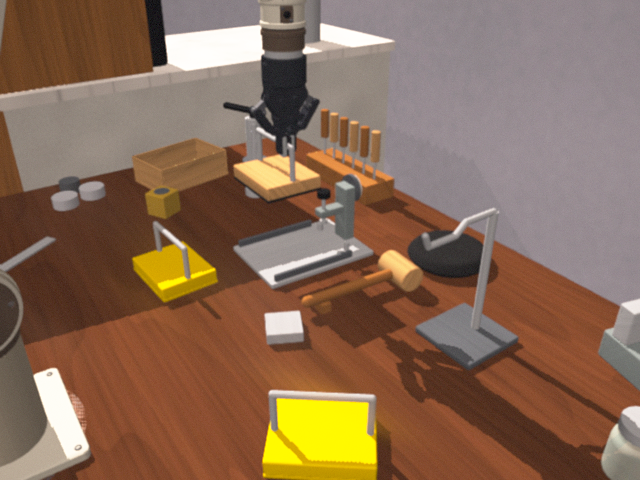

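Lift picture: the block hangs level in the gripper at (278,175), the gauge is empty, and the mallet and steel block are untouched. Next I carry it to the near side of the hook and check.

```bash
cat >> h.py <<'E'
hh=np.radians(1.3); vx=np.array([np.cos(hh),np.sin(hh),0]); vy=np.array([-vx[1],vx[0],0])
H0=np.array([.598,-.1964,0]); OH=down(hh-np.pi/2)
def hp(x,y,z): return H0+x*vx+y*vy+np.array([0,0,z])
E
python3 - <<'E'
from h import *
S=cam("side"); t=readout.read_state()["tcp_pos"]; b=t+[0,0,.0187]
print("pred level bar ends px",proj(S,[b+(.038+.062)*uy,b+(.038-.062)*uy]))
robot.line_to(np.array([.445,.15,.236]),v=.2)
e=hp(-.15,-.038,.236)
robot.line_to(e,v=.25,attitude=OH); robot.dwell(.2); say("near hook")
im=vision.capture("side"); cv2.imwrite("pics/near.png",im[:,:,::-1])
t=readout.read_state()["tcp_pos"]; b=t+[0,0,.0187]
print("pred px",proj(S,[b+(.038+.062)*vy,b+(.038-.062)*vy, b+.038*vy]))
E
```

```text
pred level bar ends px [[259.22795667 128.37225504]
 [292.71133323 147.83320849]]
near hook 33.2 [ 0.4491 -0.237   0.2362] [ 0.21  0.62 -2.81] w 0.0076 78.0
pred px [[333.78687177 222.56925533]
 [397.66614522 263.16786404]
 [363.78195792 241.62804384]]
```

View pics/near.png

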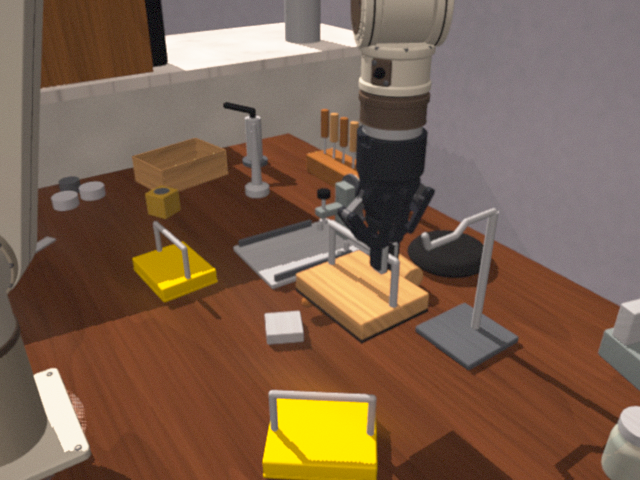

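The block hangs level, with bar corners at (331,223) and (395,263) matching the prediction. The hook tip at (427,240) lines up with the bow's opening, so I move in and lower.

Run:
```python
from h import *
robot.line_to(hp(-.15,-.038,.233),v=.1)
print(robot.line_to(hp(0,-.038,.233),v=.1,until_force=6)); say("in")
print(robot.line_to(hp(0,-.038,.2075),v=.06,until_force=5)); say("lower1")
print(robot.line_to(hp(0,-.038,.196),v=.02,until_force=3)); say("lower2")
im=vision.capture("side"); cv2.imwrite("pics/hang.png",cv2.resize(im[150:390,260:580],(800,600))[:,:,::-1])
```

```text
False
in 35.15 [ 0.5985 -0.2344  0.2332] [ 1.17 -0.29 -2.18] w 0.0071 78.0
False
lower1 35.73 [ 0.5986 -0.2343  0.207 ] [-0.77 -0.31 -3.04] w 0.0072 78.0
True
lower2 36.15 [ 0.5992 -0.2346  0.2003] [ 1.08 -0.46  3.57] w 0.0073 78.7
```

View pics/hang.png

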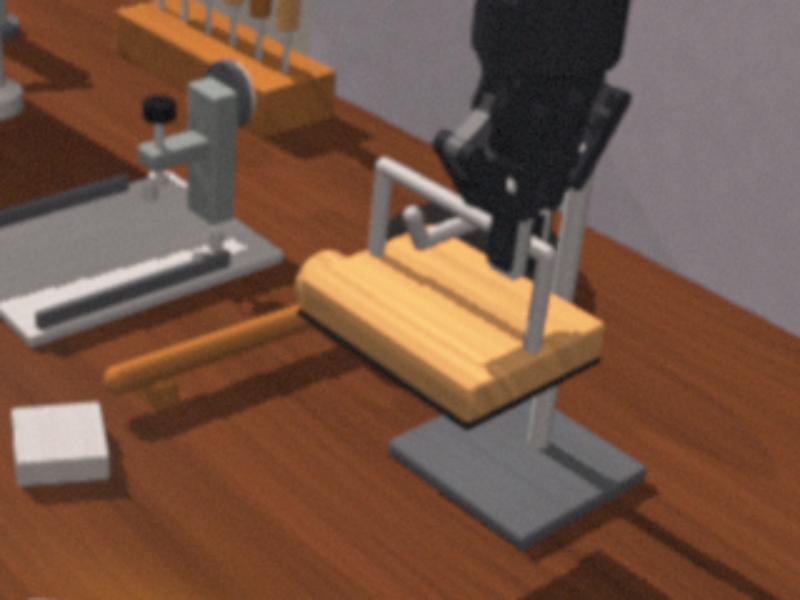

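The hook tip at crop (415,225) sits inside the bow, and contact came at the predicted height. I release and withdraw upwards.

Run:
```python
from h import *
p=readout.read_state()["tcp_pos"]
robot.line_to(p-[0,0,.0005],v=.02); say("pre")
robot.gripper_to(.05); say("open"); robot.dwell(.2)
robot.line_to(hp(0,-.038,.26),v=.05); robot.line_to(hp(0,-.038,.33),v=.15)
robot.goto(np.array([.38,-.1,.35]),OH); say("away")
fr=[]
for i in range(4):
    fr.append(vision.capture("side")[150:390,260:580].astype(int)); robot.dwell(.7)
print([int(abs(fr[i+1]-fr[i]).max(axis=2)[60:].__gt__(50).sum()) for i in range(3)]); say("t")
im=np.hstack([fr[-1].astype(np.uint8),vision.capture("top")[60:300,240:560]])
cv2.imwrite("pics/done.png",cv2.resize(im,(800,300))[:,:,::-1])
```

```text
pre 36.45 [ 0.5992 -0.2347  0.2002] [-1.63 -0.72  3.68] w 0.0073 78.7
open 36.93 [ 0.5991 -0.2346  0.1995] [ 0.19  0.21 -0.2 ] w 0.0496 0.0
away 40.11 [ 0.3806 -0.1003  0.3497] [-0.23  0.01 -0.43] w 0.0499 0.0
[0, 0, 0]
t 43.11 [ 0.38 -0.1   0.35] [ 0.16 -0.18  0.25] w 0.0499 0.0
```

View pics/done.png

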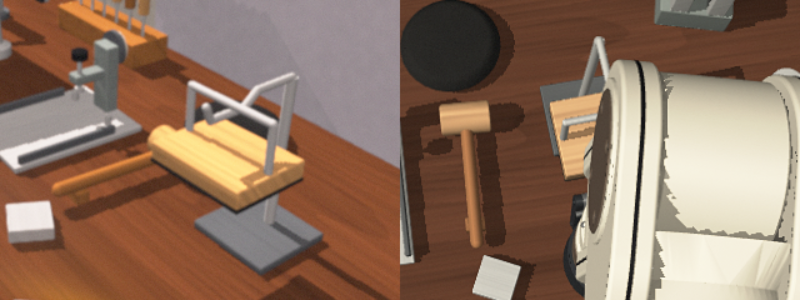

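The block hangs level and still on the hook by the middle of its bow, with no pixel change across frames. The bystanders have not moved and the robot is clear.

```bash
python3 -c "
from plant import robot
print(robot.job_done())"
```

```text
the job is handed in; nothing more can be done
None
```

The block was pushed home, gauged at about 13 N for 1.4 s, drawn back and hung level and still by the middle of its bow; the mallet and steel block were left alone, and I handed the job in at about 43 s.

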